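Shut off the bench air at the covered valve box

ROBOT

A 7-joint arm with a two-finger parallel gripper is mounted at the origin on the work surface. World frame = base frame: x ahead of the robot, y to its left, z up, the work surface at z = 0. Lengths are in m, angles in rad, forces in N, time in s.
With the tool pointing down it reaches from about 0.425 to 0.925 m from the base axis. Payload 6.8 kg.
Tool frame: the origin (TCP) lies at the very end of the fingers, on their centre line; the grasp point (between the pads) lies 19 mm behind it; z points along the fingers, y is the direction in which the jaws open and shut (so a half turn about z gives the same grasp; the last joint's range is limited). The gripper opens to 85 mm and grips with 20 to 120 N. Pads are 22 mm wide; open, the fingers measure 114 mm over their backs; the gripper's body (76 mm by 85 mm) begins 54 mm behind the grasp point. The pads swing forward as they close: fully open they stand 13 mm farther back than shut.
Start: joints at [-1.455, 0.477, 0.022, 1.555, -0.011, 1.109, -0.083], TCP at [0.15, 0.658, 0.231] pointing down, gripper open.
Joint ranges: [-2.96, 2.96], [-0.34, 2.1], [-1.41, 1.46], [0.24, 2.44], [-1.37, 4.51], [0.17, 1.92], [-2.96, 2.96]. Speed limits (rad/s): [2.39, 2.39, 3.14, 3.14, 3.14, 3.14, 3.14].

INTERFACE

Orientations are given as a rotation vector (axis times angle).
In Python, from bench import monitor, viewer, job gives the robot as it stands. The module is installed in compiled form; this text tells all that it offers.
- The arm moves only by the tool drive_tool, never from a script. Its argument "commands" is a list of rows, each an object with "linear": the shift along the tool's x, y, z in m, a list of three; "dr": the turn, a rotation vector about the tool's x, y, z in degrees, a list of three; "jaw": the closure, from 0 (fully open) to 1 (shut). A call has 1 to 8 rows; each row shifts and turns the pose as measured when the row begins, along the tool's axes as they then stand; what a row does not reach is not made up. A row lasts 1/8 s, in which the tool goes at most 62.5 mm and 10.7 degrees, less where a joint would pass 70% of its speed; a pose out of reach is approached as far as the arm can. A call is refused whole if a number of a shift passes 0.0625 or a number of a turn 10.7, either way. A call with a gripper value outside its range is refused whole. The fingers move at their own pace and stop on an object; "force" is the grip in N (left out, the last holds). Time passes only in rows, so rows that do not move let the fingers close. It gives the time, the measured TCP pose, the force and the opening at its end, in the units of the state.
- monitor.get_obs(): the state, without advancing time (a new reading comes with each control period).
- viewer.grab_frame(name): name is "side" or "top"; returns the picture (400x640x3 uint8, red, green, blue); there is no depth.
- viewer.calibration(name): a dict with "K" (3x3 intrinsics, pixels), "R" (3x3) and "t" (3): a world point X has camera coordinates R X + t. Camera axes: x right, y down, z forward; pixel columns grow to the right and rows downward; lengths in m; the calibration is good to about 2 mm. A picture is of the moment at which its call begins. calibration takes no time and is no camera call.
- job.hand_in(): hands the job in, once; it reports no verdict.
The state is a dict: "clock": time; "joints": joint angles; "qvel": joint speeds; "tau": joint torques, N m; "tcp_pos": TCP position; "orientation": TCP orientation; "contact_force": force on the tool from outside, world axes, zero at the start; "moment": the same for the moment, N m; "grip_width": finger opening in m.
Only numpy, scipy, OpenCV 4.12 (cv2) and the standard library are available. Lean on these libraries where they do the work, as an engineer would, in place of code of your own. Each camera call takes 0.05 s, during which the arm holds its last target.

TASK

Shut off the bench's air supply: with the fingertips push the valve box's loose cover straight back along its rails until it meets the stop, never lifting or tipping it, then push the uncovered handle with the round disc end clockwise until it is fully shut, across its pipe. Leave the plain handle and everything else on the desk as they are.

Things in the scene. Friction and masses are not known exactly. Their poses are not given: they have to be found in the camera images.
- valve_box: Grey open-topped box fixed to the desk, 174 (x) by 324 mm (y), rim 80 mm high, inside x -75 to 75, y -142 to 142 mm. Origin: centre of its underside; x points away from the robot (turned up to 0.25 rad), y to its left. The side walls go on behind it as level rails, with side guides rising to 89 mm, as does a lip along the front edge. The valves stand inside under the cover.
- cover: Loose flat aluminium plate 160 (x) by 302 (y) by 4 mm, about 0.5 kg, lying on the side walls between the guides (3 mm play each side). Origin: centre of its underside, 80 mm above the desk; axes like the box's. In the box's frame its x is 0 to 12 mm at the start, 151 mm when fully back at the stop. Slides at about 2 to 5 N.
- stop (a point): Middle of the top of the front face of the cross-bar joining the rails behind the box, 89 mm above the desk, 231 mm behind the box's centre: the cover's rear edge meets it there.
- cover_ridge (a point): Middle of the top edge of the upright grey ridge on the cover, to push against: 8 mm thick (x), 160 mm long (y), 22 mm tall, its top 26 mm above the cover's underside (106 mm above the desk); 30 mm in front of the cover's centre.
- marked_stem (a point): Point on the upright turning axis of the marked valve, 59 mm above the desk, at half the height of its handle. In the box's frame it is at x 25 mm and y either -67 or 53 mm; the plain valve has the other place. Axes like the box's.
- marked_end (a point): Centre of the round disc end of the marked black handle: disc 36 mm across, spanning 52 to 66 mm above the desk, 58 mm from the turning axis, joined to it by a 12 mm wide bar. The disc is the mark: the other handle is a plain straight bar. Brass body and steel pipe below reach up to 43 mm; a 14 mm thick stem goes on to the handle.
- marked_handle (a joint): Angle of the marked handle (rad): 0 open, pointing to the front of the box (-x, along its pipe); it turns clockwise seen from above, through the box's +y side, to a stop at 1.571, shut, pointing to +y across its pipe. Starts at 0 to 0.25. Stiff (0.10 N m, about 2 N at the disc), stays where it is left.
- plain_handle (a joint): Angle of the other, plain handle, same sense and friction; open, starts at 0 to 0.25 and is to be left there.
- plain_end (a point): Point 58 mm from the turning axis on the plain handle: a straight black bar 12 mm wide and 14 mm thick, reaching 76 mm from its axis, same height as the marked one.
- mug: White mug, 80 mm across, 95 mm high, loose on the desk left of the box. Origin: centre of its underside.
- bottle: Blue bottle, 68 mm across, 190 mm high, standing loose to the right of the box. Origin: centre of its underside.
- mouse: Black computer mouse, 100 x 58 x 33 mm, loose on the desk to the right of the box. Origin: centre of its underside.
- wrench: Steel wrench lying loose on the desk to the left of the box, along its own x. Origin: underside, near its middle.
There are look-alikes about, which are no part of the job. Of the things that look like the bottle, take the one that is farthest from the robot's base at the start.

How it is judged:
By the outcome, as a careful person would: the job done as asked, in the order asked, and still so for the second after the job is handed in, with the robot touching nothing.
It also fails if it takes over 48 s, if anything falls off the work surface, if the arm or the gripper's body presses on something with over 40 N, if the wrist force passes 120 N, or if a joint passes its speed limit or range.

## Working session

There is one attempt and no reset: what is moved stays moved. The work goes in short steps, Python scripts to look and compute and a tool call to move; the robot and the scene stay as the last step left them, time stands still between calls to the robot, and variables do not carry over. Pictures are saved under pics/ and viewed, and the job is handed in when it is done.

Besides the shell and the picture viewer there is one more tool, called in YAML: its name, and indented under it one key for each argument. drive_tool: Moves the arm, as the interface text tells. Its arguments: {"type":"object","properties":{"commands":{"type":"array"},"force":{"type":"number"}},"required":["commands"]}

```bash
mkdir -p pics; cat > h.py <<'E'
import numpy as np, cv2
from bench import monitor, viewer, job
from scipy.spatial.transform import Rotation as Ro
def snap(n,f):
    im=viewer.grab_frame(n); cv2.imwrite(f'pics/{f}.png',im[:,:,::-1]); return im
def crop(f,r0,r1,c0,c1,k,o):
    im=cv2.imread(f'pics/{f}.png')[r0:r1,c0:c1]; cv2.imwrite(f'pics/{o}.png',cv2.resize(im,None,fx=k,fy=k,interpolation=cv2.INTER_CUBIC))
def back(n,u,v,z):
    c=viewer.calibration(n);K,R,t=map(np.array,(c['K'],c['R'],c['t']))
    d=R.T@np.linalg.inv(K)@[u,v,1]; o=-R.T@t; return o+d*(z-o[2])/d[2]
def proj(n,X):
    c=viewer.calibration(n);K,R,t=map(np.array,(c['K'],c['R'],c['t']))
    p=K@(R@np.array(X)+t); return p[:2]/p[2]
E
python3 - <<'E'
from h import *
snap('top','t0');snap('side','s0')
o=monitor.get_obs();print(o)
print(Ro.from_rotvec(o['orientation']).as_matrix().round(3))
for n in('top','side'):
  c=viewer.calibration(n); print(n,np.array(c['K']).round(1).tolist(),(-np.array(c['R']).T@c['t']).round(3))
E
```

```text
{'clock': 0.1, 'joints': array([-1.45509122,  0.47772624,  0.0223484 ,  1.55630345, -0.01150033,
        1.10929888, -0.08311932]), 'qvel': array([ 2.96967657e-03, -9.39334795e-04, -6.35880341e-04, -3.90605249e-03,
       -3.63386233e-04,  6.48932324e-04, -7.34276371e-05]), 'tau': array([ 4.88338716e-03, -5.97766864e+01,  1.61397200e+00, -2.81956959e+01,
        1.28246288e-02,  5.04791082e-03, -3.73348200e-06]), 'tcp_pos': array([0.14970938, 0.6576666 , 0.23043789]), 'orientation': array([-3.50818370e-01, -3.12188107e+00,  2.52346058e-03]), 'contact_force': array([ 1.03806431, -0.37827398, -0.12301619]), 'moment': array([-0.01406882, -0.00838489, -0.03812163]), 'grip_width': 0.08583355962994188}
[[-0.975  0.222 -0.   ]
 [ 0.222  0.975 -0.002]
 [-0.    -0.002 -1.   ]]
top [[476.7, 0.0, 321.0], [0.0, 476.7, 199.7], [0.0, 0.0, 1.0]] [0.457 0.033 1.647]
side [[376.5, 0.0, 320.9], [0.0, 376.5, 202.7], [0.0, 0.0, 1.0]] [ 0.08  -0.874  0.721]
```

View pics/t0.png

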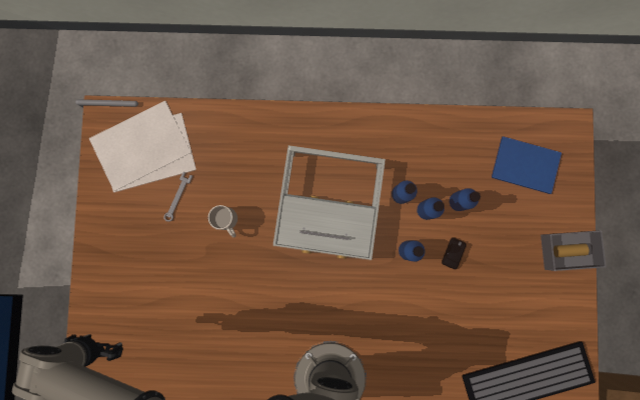

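View pics/s0.png

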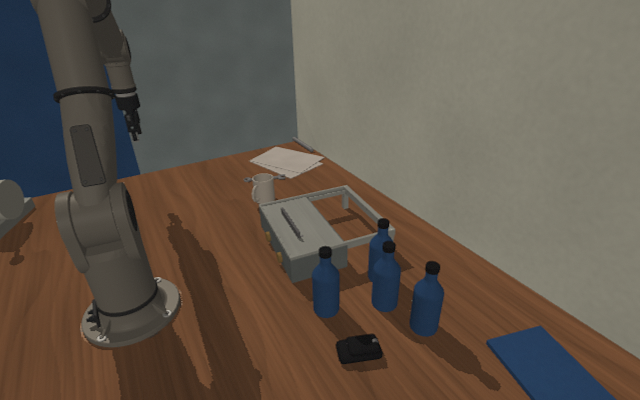

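The top view shows the box with its cover at about (327,227), the rails running up to the cross-bar at (336,154), and the ridge at (327,236). There are four bottles on the right, at (404,191), (431,208), (465,199) and (411,250). The mug is at (221,217), the wrench at (177,197) and the mouse at (454,253). I'll enlarge the box.

```bash
python3 - <<'E'
from h import *
crop('t0',140,270,260,400,5.5,'c0'); crop('s0',175,285,240,400,5,'c1')
E
```

```text
(no output)
```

View pics/c0.png

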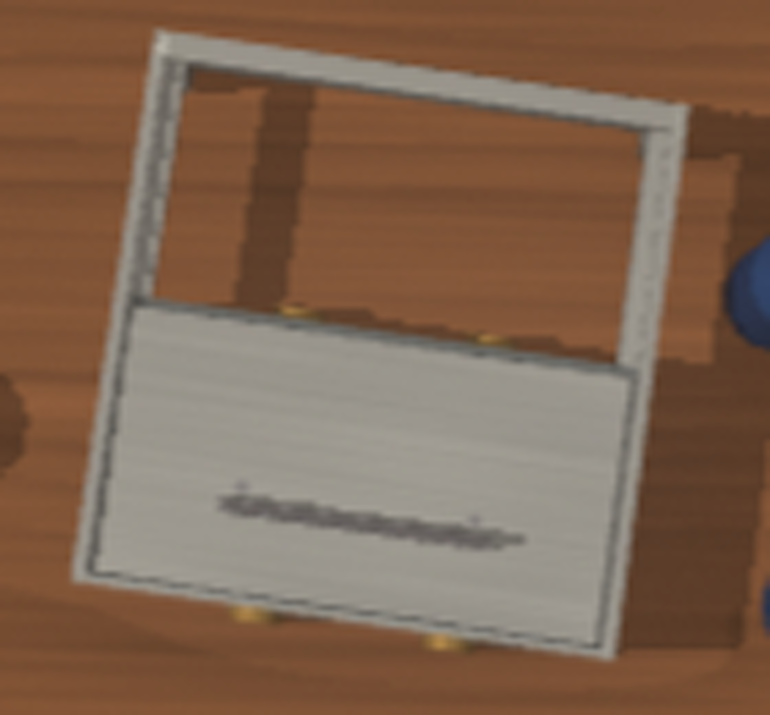

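View pics/c1.png

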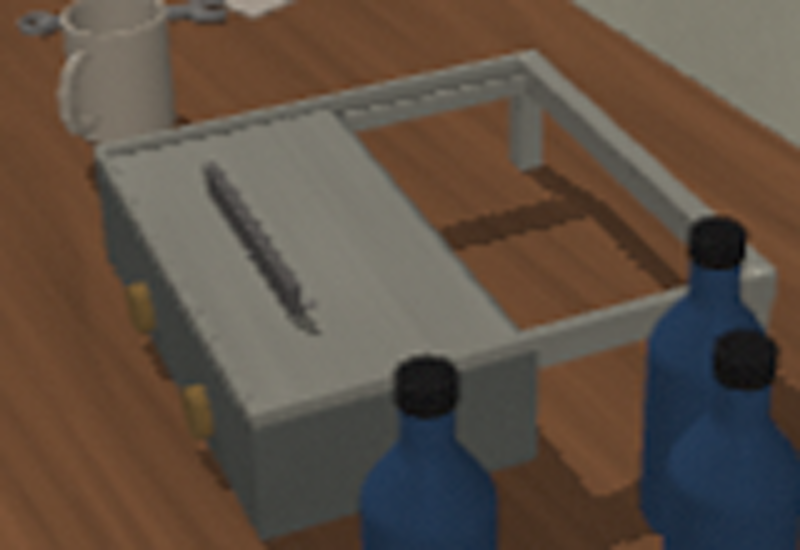

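```bash
python3 - <<'E'
from h import *
P={}
f=lambda x,y,z: back('top',(x+.5)/5.5+260-.5,(y+.5)/5.5+140-.5,z)
FL=f(75,578,.089);FR=f(612,658,.089);BL=f(158,33,.089);BR=f(687,105,.089)
for n,a in(('FL',FL),('FR',FR),('BL',BL),('BR',BR)):print(n,a.round(4))
print('w',np.linalg.norm(FL-FR),np.linalg.norm(BL-BR),'len',np.linalg.norm(FL-BL),np.linalg.norm(FR-BR))
for a,b in((FR,FL),(BR,BL)): d=b-a; print('yaw',np.arctan2(-d[0],d[1]))
for a,b in((FL,BL),(FR,BR)): d=b-a; print('yaw',np.arctan2(d[1],d[0]))
yaw=np.mean([np.arctan2((BL-FL)[1],(BL-FL)[0]),np.arctan2((BR-FR)[1],(BR-FR)[0]),np.arctan2(-(FL-FR)[0],(FL-FR)[1])])
ex=np.array([np.cos(yaw),np.sin(yaw),0]);ey=np.array([-ex[1],ex[0],0])
C=(FL+FR)/2+.087*ex; print('yaw',yaw,'C',C)
loc=lambda p:((p-C)@ex,(p-C)@ey)
# stop bar front face top: crop (190,68)-(650,128)
print('stop',loc(f(190,68,.089)),loc(f(640,128,.089)))
print('cover rear',loc(f(135,303,.084)),loc(f(632,370,.084)))
print('ridge',loc(f(222,500,.106)),loc(f(522,540,.106)))
for n,u,v in(('b1',404,191),('b2',431,208),('b3',465,199),('b4',411,250)):print(n,'cap approx',back('top',u,v,.1))
# side checks
for x,y in((-.087,.162),(-.087,-.162),(.231,.15),(.231,-.15)):
  p=C*[1,1,0]+x*ex+y*ey+[0,0,.089]; print(x,y,proj('side',p).round(1),((proj('side',p)-[240,175]+.5)*5).round())
E
```

```text
FL [0.4394 0.1981 0.089 ]
FR [ 0.4011 -0.1203  0.089 ]
BL [0.7675 0.1599 0.089 ]
BR [ 0.732  -0.1592  0.089 ]
w 0.32074129837930637 0.32103798152916896 len 0.33035318197308444 0.3331400912536464
yaw -0.11954288857268257
yaw -0.11085919103306949
yaw -0.11614799211061537
yaw -0.11703062852760658
yaw -0.11757383640363483 C [0.50666819 0.0287137  0.089     ]
stop (np.float64(0.2253191683310138), np.float64(0.13856511350531386)) (np.float64(0.2279591952189559), np.float64(-0.13416617169943))
cover rear (np.float64(0.08052446443343612), np.float64(0.15037702382356566)) (np.float64(0.08349138706035177), np.float64(-0.14953172580745389))
ridge (np.float64(-0.02876709309722996), np.float64(0.08014993937035005)) (np.float64(-0.026531873333875182), np.float64(-0.09721906614018475))
b1 cap approx [ 0.62525878 -0.22301668  0.1       ]
b2 cap approx [ 0.57210002 -0.31125607  0.1       ]
b3 cap approx [ 0.60439649 -0.42135595  0.1       ]
b4 cap approx [ 0.43464851 -0.24794249  0.1       ]
-0.087 0.162 [258.8 203.3] [ 97. 144.]
-0.087 -0.162 [290.1 257.2] [253. 413.]
0.231 0.15 [344.5 186.3] [525.  59.]
0.231 -0.15 [388.7 227.5] [746. 265.]
```

```bash
cat >> h.py <<'E'
yaw=-0.1165; ex=np.array([np.cos(yaw),np.sin(yaw),0]);ey=np.array([-ex[1],ex[0],0]); C=np.array([.5067,.0287,0])
def W(x,y,z): return C+x*ex+y*ey+[0,0,z]
def st(tgt=None):
    o=monitor.get_obs();R=Ro.from_rotvec(o['orientation']).as_matrix();p=o['tcp_pos']
    print('t',o['clock'].__round__(3),'p',p.round(4),'loc',((p-C)@ex).round(4),((p-C)@ey).round(4),'F',o['contact_force'].round(1),'g',round(o['grip_width'],4))
    D=np.stack([-ex,ey,[0,0,-1]],1)
    print('dr needed deg',np.degrees(Ro.from_matrix(R.T@D).as_rotvec()).round(2))
    if tgt is not None:
        d=R.T@(np.array(tgt)-p); print('tool delta mm',(d*1000).round(1),'len',np.linalg.norm(d).round(4))
E
python3 - <<'E'
from h import *
st([.40,.40,.22])
E
```

```text
t 0.1 p [0.1497 0.6577 0.2304] loc -0.4277 0.5832 F [ 1.  -0.4 -0.1] g 0.0858
dr needed deg [-0.09  0.   -6.15]
tool delta mm [-301.2 -195.7   10.8] len 0.3594
```

drive_tool:
  commands:
    - {"linear": [-0.04,-0.026,0],"dr": [0,0,-1],"jaw": 1}
    - {"linear": [-0.04,-0.026,0],"dr": [0,0,-1],"jaw": 1}
    - {"linear": [-0.04,-0.026,0],"dr": [0,0,-1],"jaw": 1}
    - {"linear": [-0.04,-0.026,0],"dr": [0,0,-1],"jaw": 1}
    - {"linear": [-0.04,-0.026,0],"dr": [0,0,-1],"jaw": 1}
    - {"linear": [-0.04,-0.026,0],"dr": [0,0,-1],"jaw": 1}
    - {"linear": [-0.04,-0.026,0],"dr": [0,0,0],"jaw": 1}
    - {"linear": [-0.02,-0.013,0],"dr": [0,0,0],"jaw": 1}
  force: 40

```text
clock: 1.1
tcp_pos: [0.4177, 0.4086, 0.2267]
orientation: [-0.172, -3.133, 0.011]
contact_force: [-0.4, -0.1, 0.2]
grip_width: -0.0
```

```bash
python3 - <<'E'
from h import *
st(W(-.055,0,.2))
E
```

```text
t 1.1 p [0.4177 0.4086 0.2267] loc -0.1326 0.367 F [-0.4 -0.1  0.2] g -0.0
dr needed deg [-0.41 -0.18  0.39]
tool delta mm [ -75.2 -367.3   29.1] len 0.376
```

drive_tool:
  commands:
    - {"linear": [-0.01,-0.05,0],"dr": [-0.4,-0.2,0.4],"jaw": 1}
    - {"linear": [-0.01,-0.05,0.0],"dr": [0,0,0],"jaw": 1}
    - {"linear": [-0.01,-0.05,0.005],"dr": [0,0,0],"jaw": 1}
    - {"linear": [-0.01,-0.05,0.005],"dr": [0,0,0],"jaw": 1}
    - {"linear": [-0.01,-0.05,0.005],"dr": [0,0,0],"jaw": 1}
    - {"linear": [-0.01,-0.05,0.005],"dr": [0,0,0],"jaw": 1}
    - {"linear": [-0.01,-0.045,0.005],"dr": [0,0,0],"jaw": 1}
    - {"linear": [0,0,0],"dr": [0,0,0],"jaw": 1}

```text
clock: 2.1
tcp_pos: [0.4472, 0.044, 0.1996]
orientation: [-0.192, -3.135, 0.002]
contact_force: [0.1, 0.6, -0.1]
grip_width: -0.0003
```

```bash
python3 - <<'E'
from h import *
st(W(-.055,0,.13))
snap('top','t1');snap('side','s1')
crop('t1',140,270,260,400,5.5,'c2'); crop('s1',130,285,220,400,4.4,'c3')
E
```

```text
t 2.1 p [0.4472 0.044  0.1996] loc -0.0609 0.0082 F [ 0.1  0.6 -0.1] g -0.0003
dr needed deg [-0.07 -0.04 -0.34]
tool delta mm [-6.  -8.1 69.6] len 0.0703
```

View pics/c2.png

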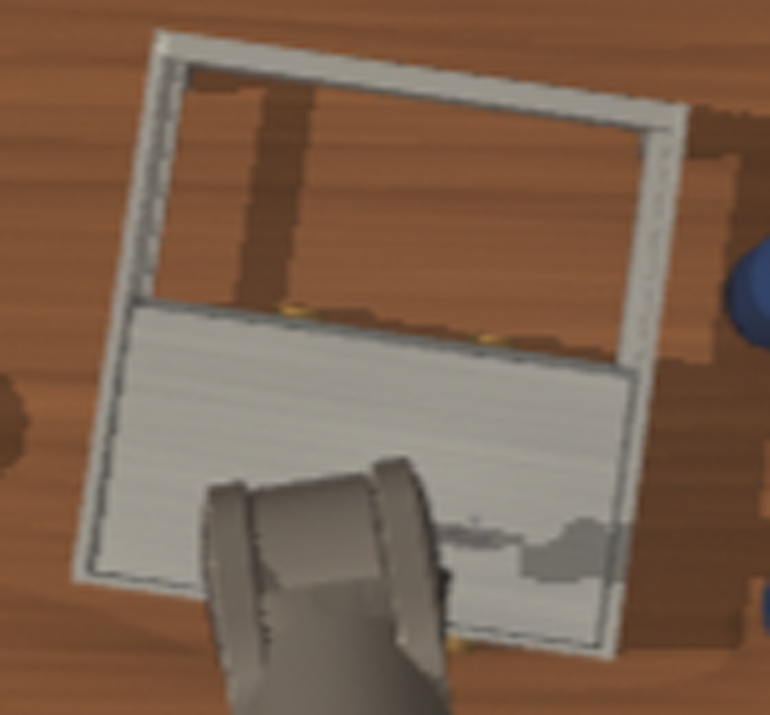

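View pics/c3.png

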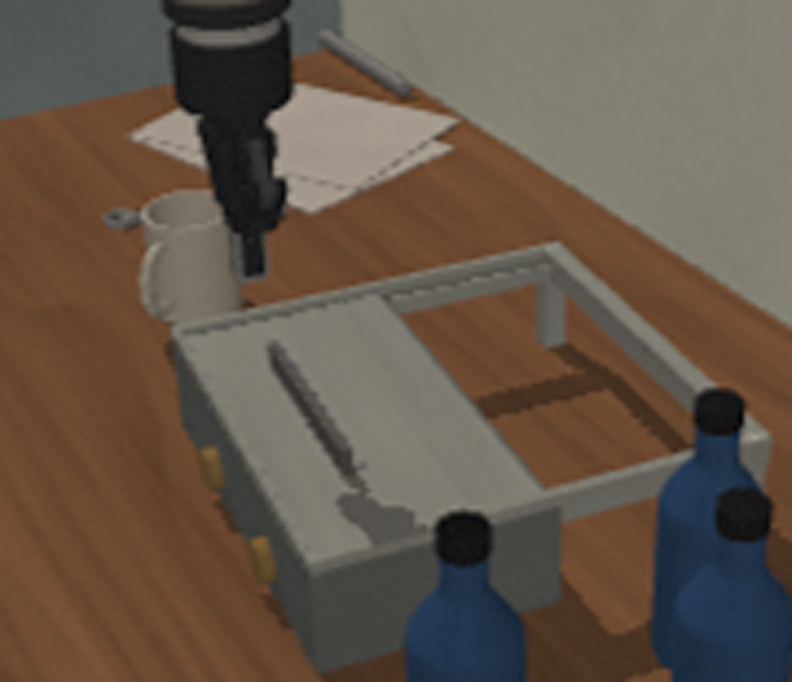

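```bash
python3 - <<'E'
from h import *
for z in(.084,.106):
  for y in(.08,-.08):
    for x in(-.0315,-.0235):
      p=W(x,y,z); print(x,y,z,'s',((proj('side',p)-[240,175]+.5)*5).round(),'t',((proj('top',p)-[260,140]+.5)*5.5).round())
st()
E
```

```text
-0.0315 0.08 0.084 s [213. 189.] t [224. 506.]
-0.0235 0.08 0.084 s [224. 186.] t [226. 493.]
-0.0315 -0.08 0.084 s [297. 317.] t [490. 545.]
-0.0235 -0.08 0.084 s [310. 313.] t [492. 531.]
-0.0315 0.08 0.106 s [210. 160.] t [222. 505.]
-0.0235 0.08 0.106 s [222. 157.] t [224. 492.]
-0.0315 -0.08 0.106 s [296. 286.] t [492. 544.]
-0.0235 -0.08 0.106 s [308. 282.] t [494. 531.]
t 2.2 p [0.4476 0.0476 0.1999] loc -0.0609 0.0119 F [-0.3  0.2  0.3] g -0.0
dr needed deg [ 0.   -0.   -0.03]
```

drive_tool:
  commands:
    - {"linear": [-0.003,-0.004,0.035],"dr": [0,0,0],"jaw": 1}
    - {"linear": [-0.003,-0.004,0.035],"dr": [0,0,0],"jaw": 1}
    - {"linear": [0,0,0],"dr": [0,0,0],"jaw": 1}

```text
clock: 2.58
tcp_pos: [0.4539, 0.0446, 0.1292]
orientation: [0.171, 3.135, 0.004]
contact_force: [0.0, 0.1, -0.5]
grip_width: 0.0
```

```bash
python3 - <<'E'
from h import *
st(W(-.055,0,.095))
snap('side','s2')
crop('s2',165,285,240,400,5,'c4')
E
```

```text
t 2.575 p [0.4539 0.0446 0.1292] loc -0.0543 0.0097 F [ 0.   0.1 -0.5] g 0.0
dr needed deg [0.17 0.11 0.44]
tool delta mm [ 0.8 -9.8 34.1] len 0.0355
```

View pics/c4.png

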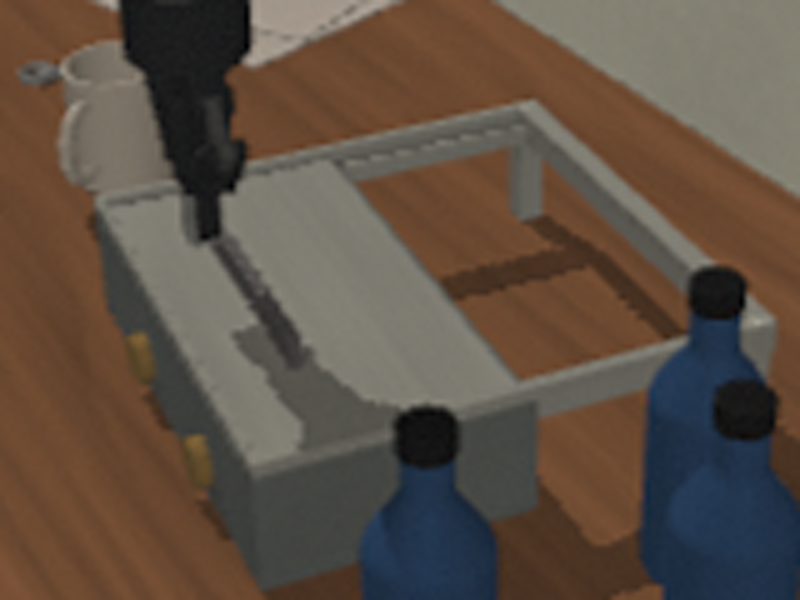

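The projected ridge outline matches both views, so I'll lower in front of it.

drive_tool:
  commands:
    - {"linear": [0,-0.008,0.02],"dr": [0.2,0.1,0.4],"jaw": 1}
    - {"linear": [0,-0.002,0.014],"dr": [0,0,0],"jaw": 1}
    - {"linear": [0,0,0.002],"dr": [0,0,0],"jaw": 1}

```text
clock: 3.0
tcp_pos: [0.457, 0.0386, 0.0972]
orientation: [0.174, 3.128, 0.006]
contact_force: [0.1, 0.7, 1.1]
grip_width: -0.0002
```

```bash
python3 - <<'E'
from h import *
st(W(-.045,0,.093))
snap('side','s3');crop('s3',165,285,240,400,5,'c5')
E
```

```text
t 3.0 p [0.457  0.0386 0.0972] loc -0.0506 0.004 F [0.1 0.7 1.1] g -0.0002
dr needed deg [0.25 0.47 0.29]
tool delta mm [-5.5 -4.1  4.2] len 0.008
```

View pics/c5.png

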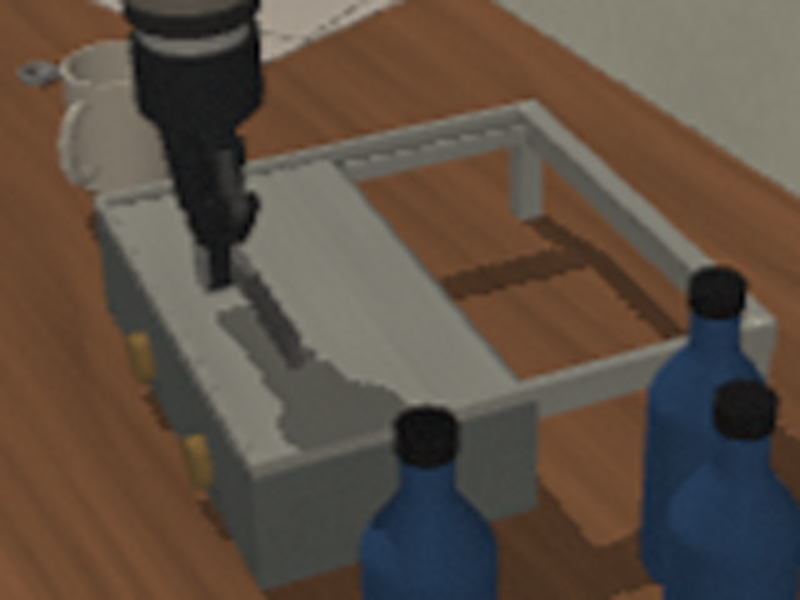

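drive_tool:
  commands:
    - {"linear": [0,-0.002,0.003],"dr": [0.2,0.5,0.3],"jaw": 1}
    - {"linear": [-0.006,-0.002,0.001],"dr": [0,0,0],"jaw": 1}
    - {"linear": [-0.008,0,0],"dr": [0,0,0],"jaw": 1}
    - {"linear": [-0.008,0,0],"dr": [0,0,0],"jaw": 1}
    - {"linear": [-0.008,0,0],"dr": [0,0,0],"jaw": 1}

```text
clock: 3.68
tcp_pos: [0.4862, 0.0316, 0.094]
orientation: [-0.182, -3.131, -0.003]
contact_force: [-4.2, 1.1, 4.1]
grip_width: -0.0002
```

```bash
python3 - <<'E'
from h import *
st(W(.1,0,.094))
snap('side','s4');crop('s4',165,285,240,400,5,'c6')
E
```

```text
t 3.675 p [0.4862 0.0316 0.094 ] loc -0.0207 0.0005 F [-4.2  1.1  4.1] g -0.0002
dr needed deg [ 0.09 -0.28  0.04]
tool delta mm [-120.7   -0.6   -0.6] len 0.1207
```

View pics/c6.png

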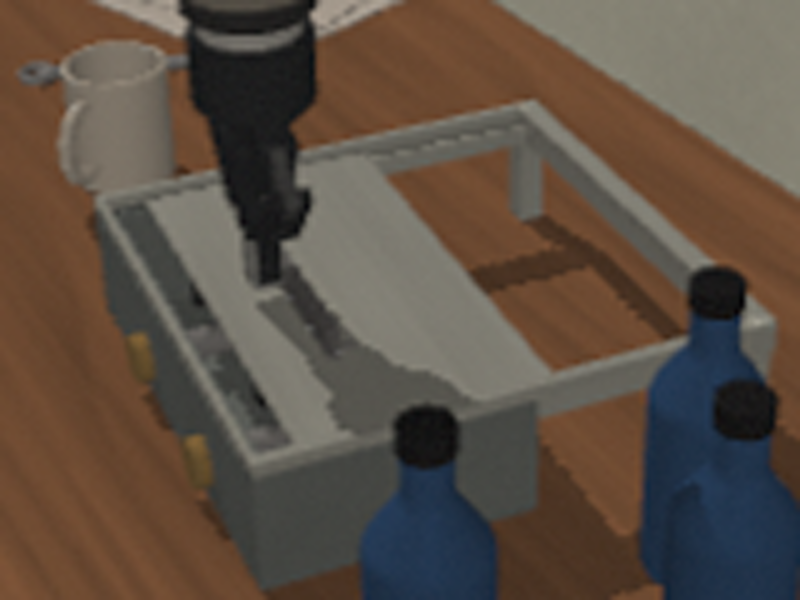

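The cover is sliding flat and straight, so I'll keep pushing.

drive_tool:
  commands:
    - {"linear": [-0.012,0,0],"dr": [0.1,-0.2,0],"jaw": 1}
    - {"linear": [-0.012,0,0],"dr": [0,0,0],"jaw": 1}
    - {"linear": [-0.012,0,0],"dr": [0,0,0],"jaw": 1}
    - {"linear": [-0.012,0,0],"dr": [0,0,0],"jaw": 1}
    - {"linear": [-0.012,0,0],"dr": [0,0,0],"jaw": 1}

```text
clock: 4.35
tcp_pos: [0.5486, 0.0251, 0.0936]
orientation: [-0.181, -3.132, -0.001]
contact_force: [-5.5, 1.7, 4.6]
grip_width: 0.0001
```

```bash
python3 - <<'E'
from h import *
st(W(.106,0,.094))
E
```

```text
t 4.35 p [0.5486 0.0251 0.0936] loc 0.042 0.0013 F [-5.5  1.7  4.6] g 0.0001
dr needed deg [ 0.02 -0.23  0.06]
tool delta mm [-64.   -1.3  -0.7] len 0.064
```

drive_tool:
  commands:
    - {"linear": [-0.012,-0.001,0],"dr": [0,-0.2,0],"jaw": 1}
    - {"linear": [-0.012,0,0],"dr": [0,0,0],"jaw": 1}
    - {"linear": [-0.012,0,0],"dr": [0,0,0],"jaw": 1}
    - {"linear": [-0.01,0,0],"dr": [0,0,0],"jaw": 1}
    - {"linear": [-0.004,0,0],"dr": [0,0,0],"jaw": 1}

```text
clock: 4.97
tcp_pos: [0.6007, 0.0191, 0.0934]
orientation: [-0.18, -3.133, -0.003]
contact_force: [-4.9, 0.8, 3.8]
grip_width: 0.0
```

```bash
python3 - <<'E'
from h import *
st(W(.106,0,.094))
E
```

```text
t 4.975 p [0.6007 0.0191 0.0934] loc 0.0944 0.0014 F [-4.9  0.8  3.8] g 0.0
dr needed deg [ 0.08 -0.22  0.11]
tool delta mm [-11.6  -1.4  -0.7] len 0.0117
```

drive_tool:
  commands:
    - {"linear": [-0.004,0,0],"dr": [0,0,0],"jaw": 1}
    - {"linear": [-0.004,0,0],"dr": [0,0,0],"jaw": 1}
    - {"linear": [-0.002,0,0],"dr": [0,0,0],"jaw": 1}

```text
clock: 5.35
tcp_pos: [0.608, 0.0177, 0.0929]
orientation: [-0.179, -3.126, -0.002]
contact_force: [-10.2, -0.4, 8.2]
grip_width: -0.0
```

```bash
python3 - <<'E'
from h import *
st(W(.106,0,.094))
snap('top','t5');snap('side','s5');crop('t5',140,270,260,400,5.5,'c7');crop('s5',165,285,240,400,5,'c8')
E
```

```text
t 5.35 p [0.608  0.0177 0.0929] loc 0.1019 0.0009 F [-10.2  -0.4   8.2] g -0.0
dr needed deg [ 0.04 -0.61  0.11]
tool delta mm [-4.1 -0.9 -1.2] len 0.0044
```

View pics/c7.png

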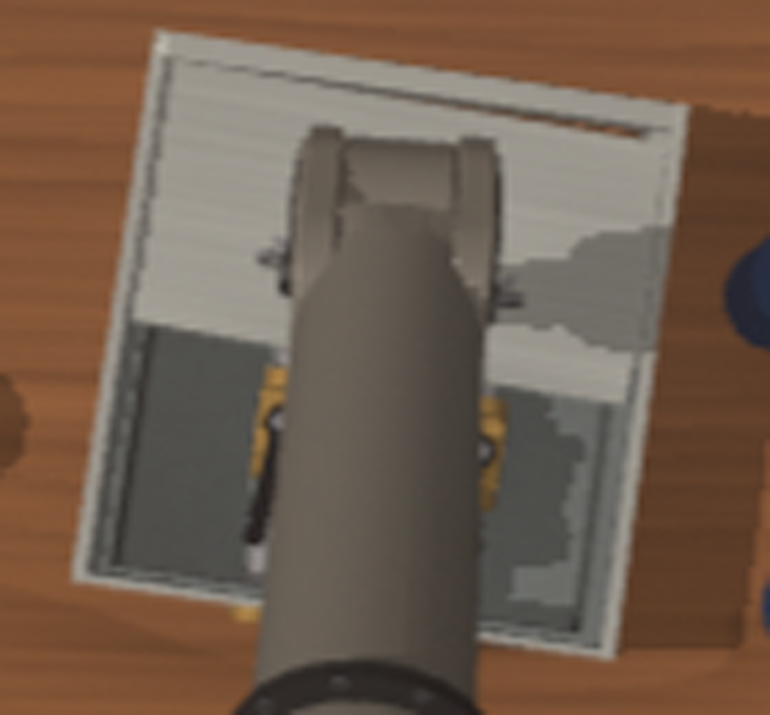

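View pics/c8.png

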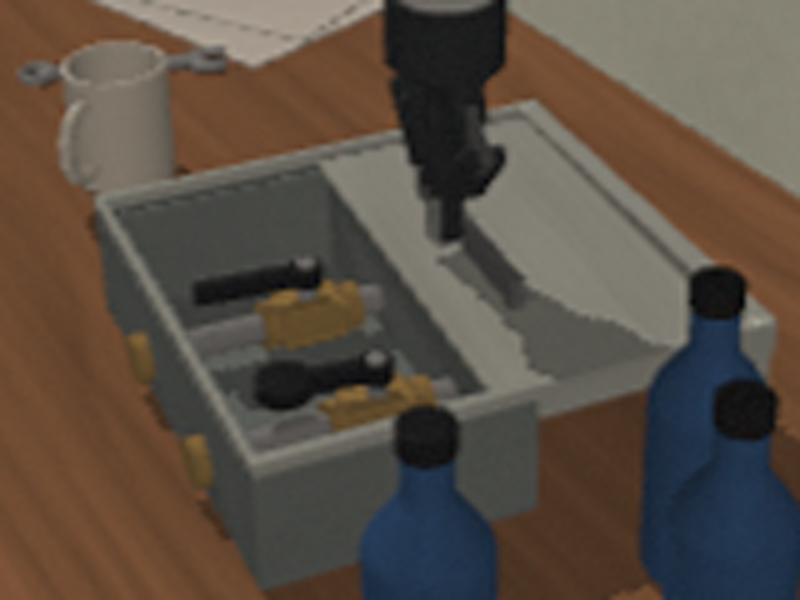

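The cover's left rear corner is at the stop, with a thin gap left at the right (crop (560–650,115–135)). It is slightly skewed within its play. I'll back off and finish the push on the right half of the ridge. The marked valve, with the disc at (285,383) in the side crop, is the right-hand one, at y = -67.

drive_tool:
  commands:
    - {"linear": [0.012,0,0],"dr": [0,-0.6,0],"jaw": 1}
    - {"linear": [0.004,-0.02,0],"dr": [0,0,0],"jaw": 1}
    - {"linear": [0,-0.025,0],"dr": [0,0,0],"jaw": 1}
    - {"linear": [0,-0.015,0],"dr": [0,0,0],"jaw": 1}
    - {"linear": [0,0,0],"dr": [0,0,0],"jaw": 1}

```text
clock: 6.08
tcp_pos: [0.5894, -0.0466, 0.0943]
orientation: [0.183, 3.126, -0.002]
contact_force: [-0.1, -0.3, 1.1]
grip_width: 0.0002
```

```bash
python3 - <<'E'
from h import *
st(W(.106,-.06,.094))
snap('top','t6');crop('t6',140,270,260,400,5.5,'c9')
E
```

```text
t 6.075 p [ 0.5894 -0.0466  0.0943] loc 0.0908 -0.0651 F [-0.1 -0.3  1.1] g 0.0002
dr needed deg [-0.05  0.62 -0.02]
tool delta mm [-15.2   5.1   0.4] len 0.016
```

View pics/c9.png

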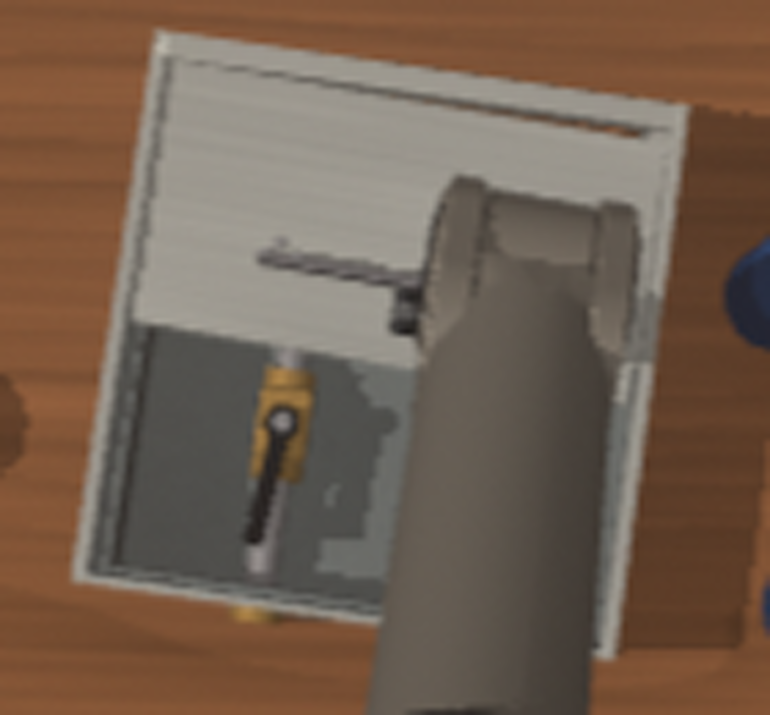

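drive_tool:
  commands:
    - {"linear": [-0.008,0,0],"dr": [0,0.6,0],"jaw": 1}
    - {"linear": [-0.005,0,0],"dr": [0,0,0],"jaw": 1}
    - {"linear": [-0.003,0,0],"dr": [0,0,0],"jaw": 1}
    - {"linear": [-0.003,0,0],"dr": [0,0,0],"jaw": 1}

```text
clock: 6.62
tcp_pos: [0.6046, -0.0456, 0.093]
orientation: [-0.176, -3.124, -0.0]
contact_force: [-13.9, 0.9, 9.5]
grip_width: -0.0
```

```bash
python3 - <<'E'
from h import *
st(W(.106,-.06,.094))
snap('top','t7');crop('t7',140,270,260,400,5.5,'c10')
E
```

```text
t 6.625 p [ 0.6046 -0.0456  0.093 ] loc 0.1059 -0.0624 F [-13.9   0.9   9.5] g -0.0
dr needed deg [-0.03 -0.75  0.21]
tool delta mm [-0.1  2.4 -1. ] len 0.0027
```

View pics/c10.png

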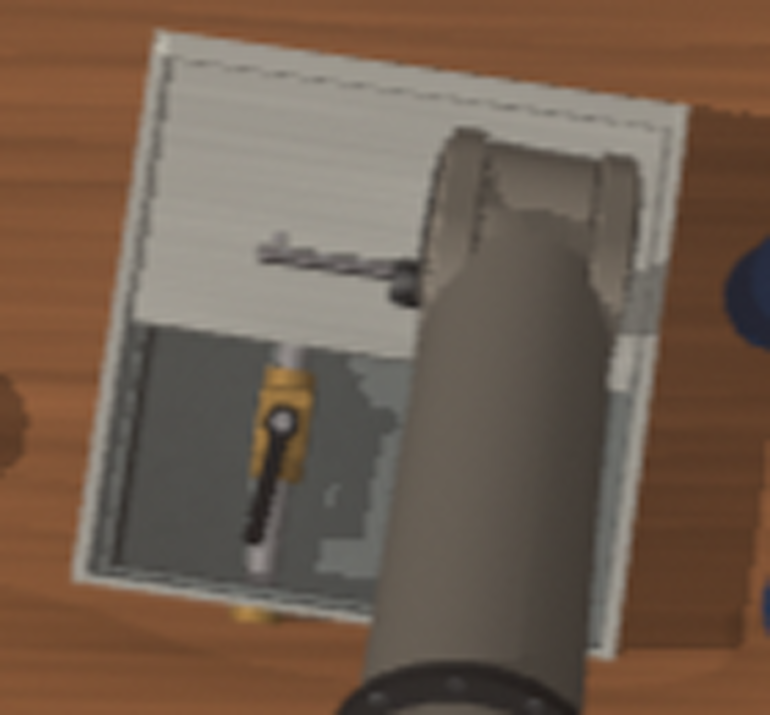

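The gap is closed evenly with about 14 N on the push, so the cover is square at the stop. I'll back off, lift and measure the disc.

drive_tool:
  commands:
    - {"linear": [0.012,0,0],"dr": [0,0,0],"jaw": 1}
    - {"linear": [0.006,0,0],"dr": [0,0,0],"jaw": 1}
    - {"linear": [0,0,-0.03],"dr": [0,0,0],"jaw": 1}
    - {"linear": [0,0,-0.04],"dr": [0,0,0],"jaw": 1}
    - {"linear": [0.03,-0.02,-0.02],"dr": [0,0,0],"jaw": 1}
    - {"linear": [0.04,-0.02,0],"dr": [0,0,0],"jaw": 1}
    - {"linear": [0,0,0],"dr": [0,0,0],"jaw": 1}

```text
clock: 7.55
tcp_pos: [0.5141, -0.0731, 0.1871]
orientation: [-0.168, -3.132, -0.002]
contact_force: [0.5, 0.7, -0.5]
grip_width: 0.0001
```

```bash
python3 - <<'E'
from h import *
f=lambda x,y,z: back('side',(x+.5)/5+240-.5,(y+.5)/5+165-.5,z)
for n,x,y,z in(('disc',283,380,.064),('stem',378,362,.066),('plain end',195,285,.064)):
  p=f(x,y,z); print(n,p.round(4),'loc',((p-C)@ex).round(4),((p-C)@ey).round(4))
st(W(-.05,-.115,.12))
snap('top','t8');snap('side','s8');crop('t8',140,270,260,400,5.5,'c11');crop('s8',165,285,240,400,5,'c12')
E
```

```text
disc [ 0.4646 -0.0296  0.064 ] loc -0.0351 -0.0628
stem [ 0.5209 -0.0456  0.066 ] loc 0.0228 -0.0722
plain end [0.4633 0.0951 0.064 ] loc -0.0509 0.061
t 7.55 p [ 0.5141 -0.0731  0.1871] loc 0.0192 -0.1003 F [ 0.5  0.7 -0.5] g 0.0001
dr needed deg [ 0.07 -0.3   0.52]
tool delta mm [ 69.  -14.2  67.4] len 0.0975
```

View pics/c11.png

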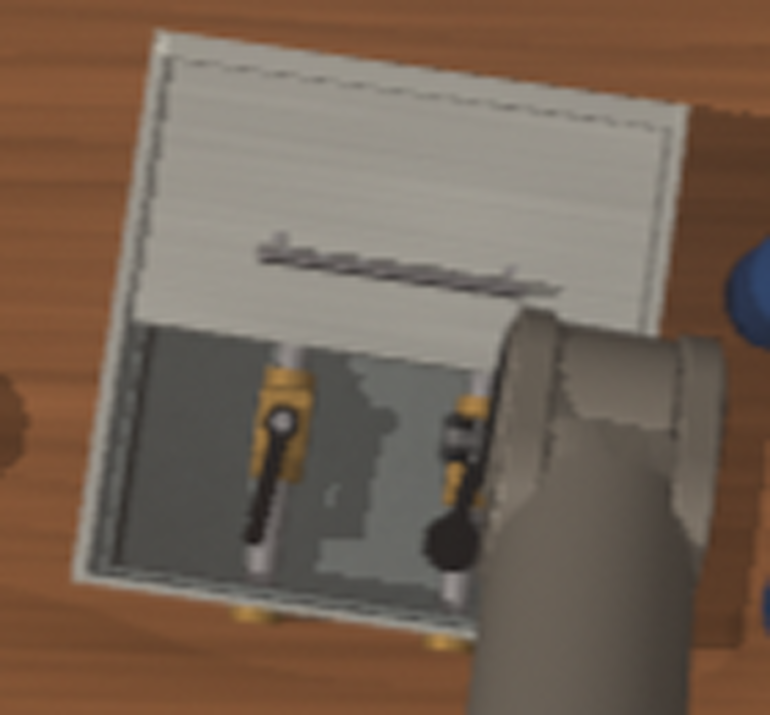

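View pics/c12.png

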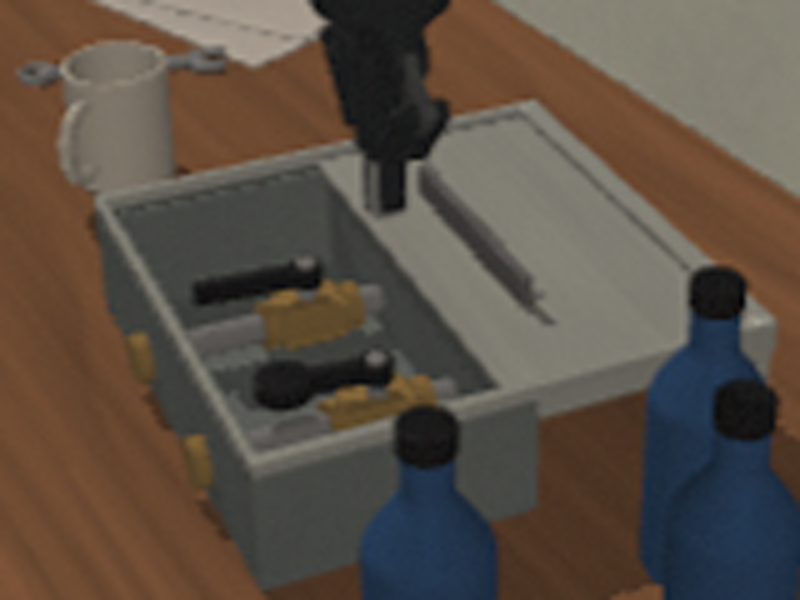

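Two handles are visible in the top crop. The left one at (282,420)→(255,540) is a plain bar. The right one ends in a round disc at (452,540), so that is the marked valve.

```bash
python3 - <<'E'
from h import *
p=back('top',(452.5)/5.5+259.5,(540.5)/5.5+139.5,.066); print('disc loc',((p-C)@ex).round(4),((p-C)@ey).round(4))
p=back('top',(282.5)/5.5+259.5,(421.5)/5.5+139.5,.068); print('plain stem loc',((p-C)@ex).round(4),((p-C)@ey).round(4))
p=back('top',(255.5)/5.5+259.5,(538.5)/5.5+139.5,.066); print('plain tip loc',((p-C)@ex).round(4),((p-C)@ey).round(4))
S=np.array([.025,-.067]);prev=None
for th in np.arange(.1,1.62,.147):
  D=S+.058*np.array([-np.cos(th),np.sin(th)]);t=np.array([np.sin(th),np.cos(th)])
  for s in np.arange(.02,.05,.0002):
    q=np.maximum(np.abs(s*t)-[.011,.0145],0)
    if np.hypot(*q)>=.018: break
  F=D-s*t; print(round(th,2),'D',D.round(3),'finger',F.round(4),'' if prev is None else ((F-prev)*1000).round(1)); prev=F
st(W(-.036,-.112,.13))
E
```

```text
disc loc -0.0321 -0.058
plain stem loc 0.024 0.0534
plain tip loc -0.0479 0.0593
0.1 D [-0.033 -0.061] finger [-0.036  -0.0938] 
0.25 D [-0.031 -0.053] finger [-0.0395 -0.0854] [-3.5  8.4]
0.39 D [-0.029 -0.045] finger [-0.0421 -0.0772] [-2.6  8.2]
0.54 D [-0.025 -0.037] finger [-0.0433 -0.068 ] [-1.2  9.2]
0.69 D [-0.02 -0.03] finger [-0.0428 -0.0581] [0.5 9.9]
0.84 D [-0.014 -0.024] finger [-0.0403 -0.0479] [ 2.5 10.2]
0.98 D [-0.007 -0.019] finger [-0.0357 -0.0378] [ 4.7 10.1]
1.13 D [ 0.    -0.015] finger [-0.0289 -0.0283] [6.7 9.4]
1.28 D [ 0.008 -0.012] finger [-0.0209 -0.0203] [8. 8.]
1.42 D [ 0.016 -0.01 ] finger [-0.0126 -0.014 ] [8.3 6.4]
1.57 D [ 0.025 -0.009] finger [-0.0042 -0.009 ] [8.4 4.9]
t 7.65 p [ 0.5172 -0.0715  0.1873] loc 0.0221 -0.0983 F [0.5 0.7 0.2] g 0.0003
dr needed deg [ 0.09 -0.17  0.67]
tool delta mm [ 58.1 -13.1  57.5] len 0.0828
```

drive_tool:
  commands:
    - {"linear": [0.03,-0.007,0],"dr": [0,0,0.6],"jaw": 1}
    - {"linear": [0.028,-0.006,0.02],"dr": [0,0,0],"jaw": 1}
    - {"linear": [0,0,0.037],"dr": [0,0,0],"jaw": 1}
    - {"linear": [0,0,0],"dr": [0,0,0],"jaw": 1}

```text
clock: 8.15
tcp_pos: [0.463, -0.0751, 0.13]
orientation: [0.172, 3.133, 0.003]
contact_force: [-0.5, -0.7, 0.6]
grip_width: 0.0002
```

```bash
python3 - <<'E'
from h import *
st(W(-.036,-.112,.056))
snap('side','s9');crop('s9',165,285,240,400,5,'c13')
E
```

```text
t 8.15 p [ 0.463  -0.0751  0.13  ] loc -0.0313 -0.1081 F [-0.5 -0.7  0.6] g 0.0002
dr needed deg [0.11 0.21 0.38]
tool delta mm [ 5. -4. 74.] len 0.0743
```

View pics/c13.png

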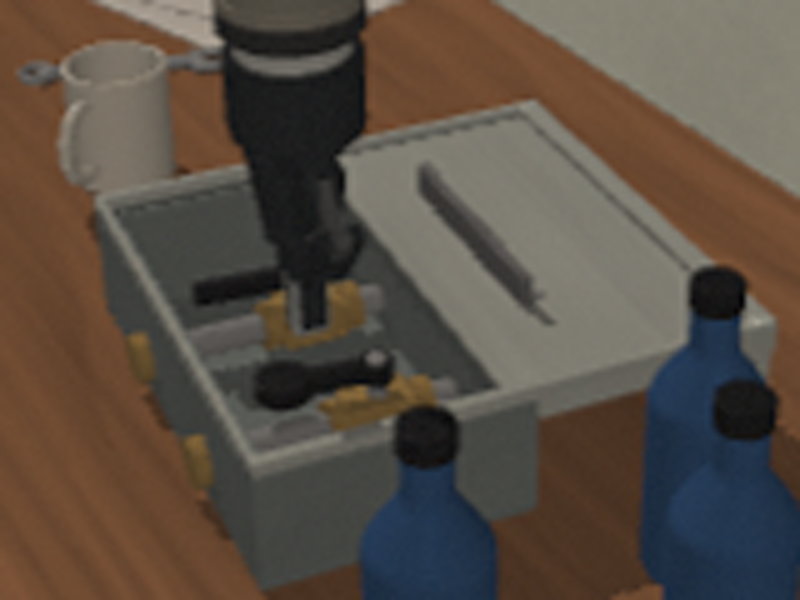

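Clear to go down on the far right side of the disc, between the handle and the wall.

drive_tool:
  commands:
    - {"linear": [0.005,-0.003,0.015],"dr": [0.1,0.2,0.4],"jaw": 1}
    - {"linear": [0,-0.001,0.025],"dr": [0,0,0],"jaw": 1}
    - {"linear": [0,0,0.02],"dr": [0,0,0],"jaw": 1}
    - {"linear": [0,0,0],"dr": [0,0,0],"jaw": 1}

```text
clock: 8.7
tcp_pos: [0.4634, -0.0787, 0.0717]
orientation: [0.183, 3.127, 0.001]
contact_force: [-0.4, 0.5, 0.1]
grip_width: 0.0003
```

```bash
python3 - <<'E'
from h import *
st(W(-.036,-.112,.056))
snap('side','s10');crop('s10',165,285,240,400,5,'c14')
E
```

```text
t 8.7 p [ 0.4634 -0.0787  0.0717] loc -0.0305 -0.1117 F [-0.4  0.5  0.1] g 0.0003
dr needed deg [ 0.06  0.54 -0.01]
tool delta mm [ 5.6 -0.4 15.6] len 0.0166
```

View pics/c14.png

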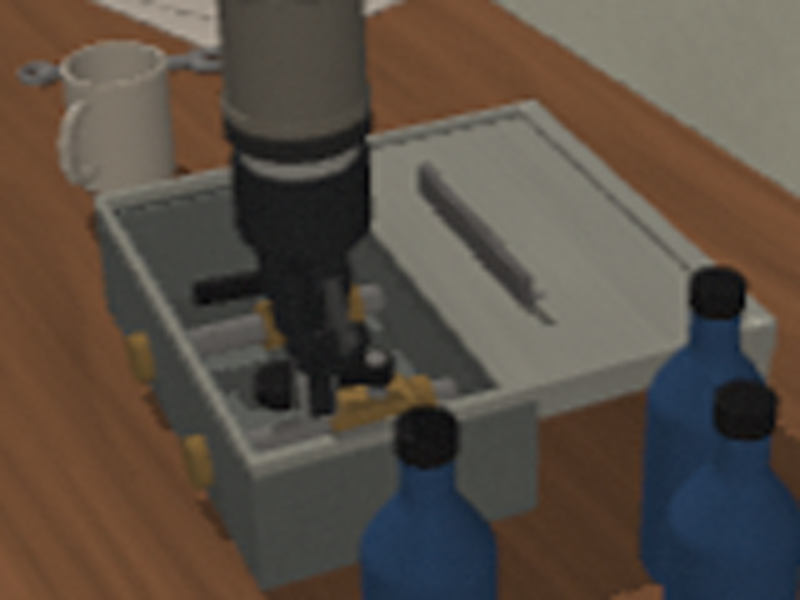

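drive_tool:
  commands:
    - {"linear": [0.005,0,0.008],"dr": [0,0.5,0],"jaw": 1}
    - {"linear": [0.001,0,0.008],"dr": [0,0,0],"jaw": 1}
    - {"linear": [0,0,0],"dr": [0,0,0],"jaw": 1}

```text
clock: 9.12
tcp_pos: [0.4592, -0.0781, 0.057]
orientation: [0.183, 3.131, 0.002]
contact_force: [0.6, -0.1, -0.1]
grip_width: 0.0005
```

```bash
python3 - <<'E'
from h import *
st(W(-.0375,-.09,.056))
E
```

```text
t 9.125 p [ 0.4592 -0.0781  0.057 ] loc -0.0347 -0.1115 F [ 0.6 -0.1 -0.1] g 0.0005
dr needed deg [ 0.1   0.28 -0.02]
tool delta mm [ 2.8 21.5  1. ] len 0.0217
```

drive_tool:
  commands:
    - {"linear": [0.001,0.01,0.001],"dr": [0.1,0.3,0],"jaw": 1}
    - {"linear": [0.002,0.01,0],"dr": [0,0,0],"jaw": 1}
    - {"linear": [0.003,0.008,0],"dr": [0,0,0],"jaw": 1}
    - {"linear": [0.001,0.006,0],"dr": [0,0,0],"jaw": 1}

```text
clock: 9.62
tcp_pos: [0.4571, -0.0416, 0.0567]
orientation: [0.184, 3.135, -0.001]
contact_force: [-0.2, -2.2, 0.6]
grip_width: -0.0002
```

```bash
python3 - <<'E'
from h import *
st(W(-.0433,-.068,.056))
snap('side','s11');crop('s11',165,285,240,400,5,'c15')
E
```

```text
t 9.625 p [ 0.4571 -0.0416  0.0567] loc -0.041 -0.0756 F [-0.2 -2.2  0.6] g -0.0002
dr needed deg [-0.03  0.09 -0.05]
tool delta mm [2.3 7.6 0.7] len 0.008
```

View pics/c15.png

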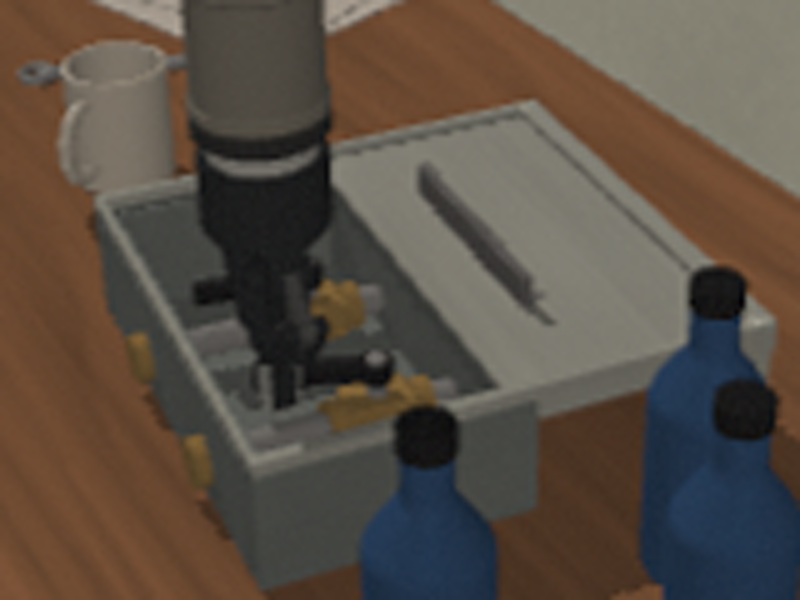

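The handle is turning with about 2 N on the tool, so I'll continue along the arc.

drive_tool:
  commands:
    - {"linear": [0.002,0.008,0.001],"dr": [0,0,0],"jaw": 1}
    - {"linear": [0,0.009,0],"dr": [0,0,0],"jaw": 1}
    - {"linear": [-0.002,0.01,0],"dr": [0,0,0],"jaw": 1}
    - {"linear": [-0.004,0.009,0],"dr": [0,0,0],"jaw": 1}

```text
clock: 10.18
tcp_pos: [0.4641, -0.0038, 0.0552]
orientation: [-0.184, -3.135, 0.001]
contact_force: [-0.7, -2.4, -0.0]
grip_width: -0.0002
```

```bash
python3 - <<'E'
from h import *
st(W(-.0289,-.0283,.056))
snap('side','s12');crop('s12',165,285,240,400,5,'c16')
snap('top','t12');crop('t12',140,270,260,400,5.5,'c17')
E
```

```text
t 10.175 p [ 0.4641 -0.0038  0.0552] loc -0.0386 -0.0372 F [-0.7 -2.4 -0. ] g -0.0002
dr needed deg [-0.03 -0.08 -0.06]
tool delta mm [-9.6  8.9 -0.8] len 0.0132
```

View pics/c16.png

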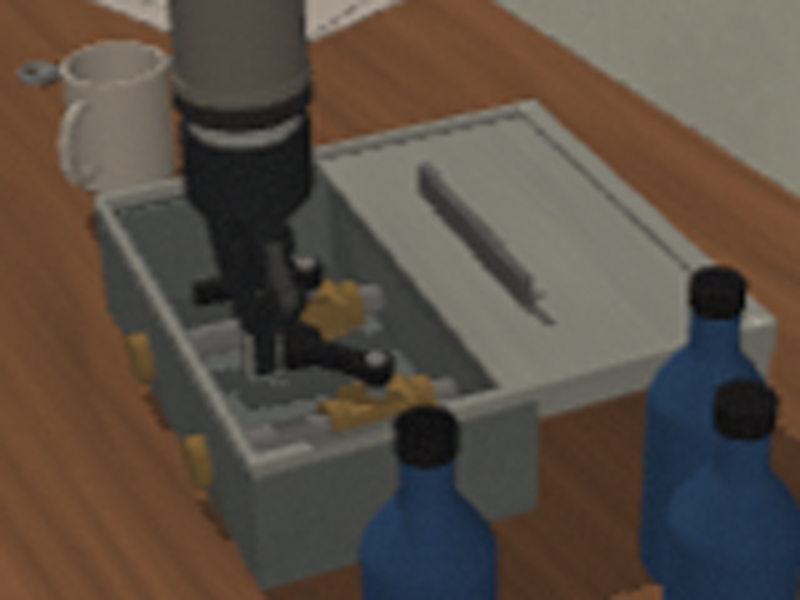

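View pics/c17.png

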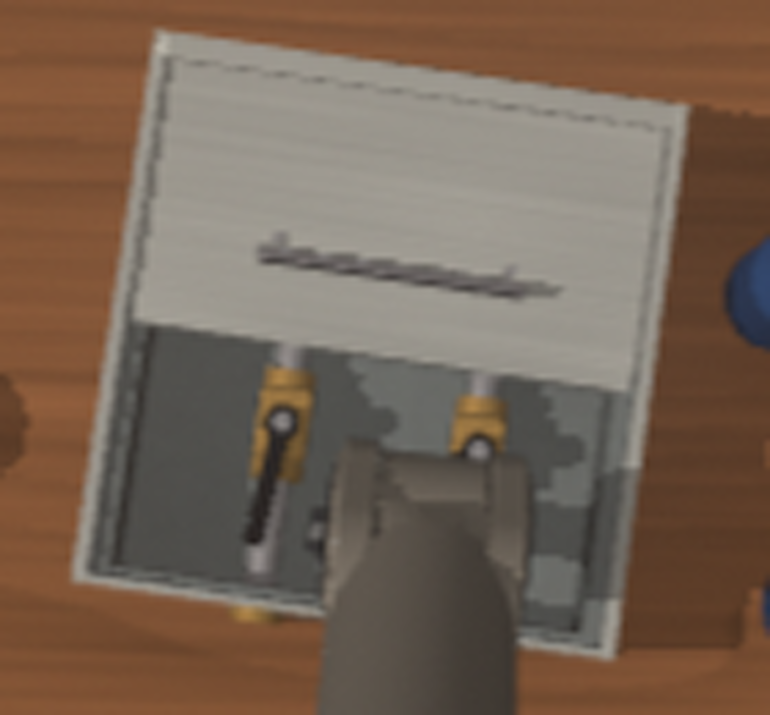

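drive_tool:
  commands:
    - {"linear": [-0.008,0.007,-0.001],"dr": [0,0,0],"jaw": 1}
    - {"linear": [-0.008,0.007,0],"dr": [0,0,0],"jaw": 1}
    - {"linear": [-0.008,0.006,0],"dr": [0,0,0],"jaw": 1}

```text
clock: 10.65
tcp_pos: [0.4909, 0.015, 0.0557]
orientation: [-0.182, -3.133, 0.0]
contact_force: [-1.8, -0.3, 0.5]
grip_width: -0.0001
```

```bash
python3 - <<'E'
from h import *
st(W(-.0042,-.009,.056))
snap('side','s13');crop('s13',165,285,240,400,5,'c18')
E
```

```text
t 10.65 p [0.4909 0.015  0.0557] loc -0.0141 -0.0155 F [-1.8 -0.3  0.5] g -0.0001
dr needed deg [-0.02 -0.21  0.02]
tool delta mm [-9.9  6.5 -0.3] len 0.0118
```

View pics/c18.png

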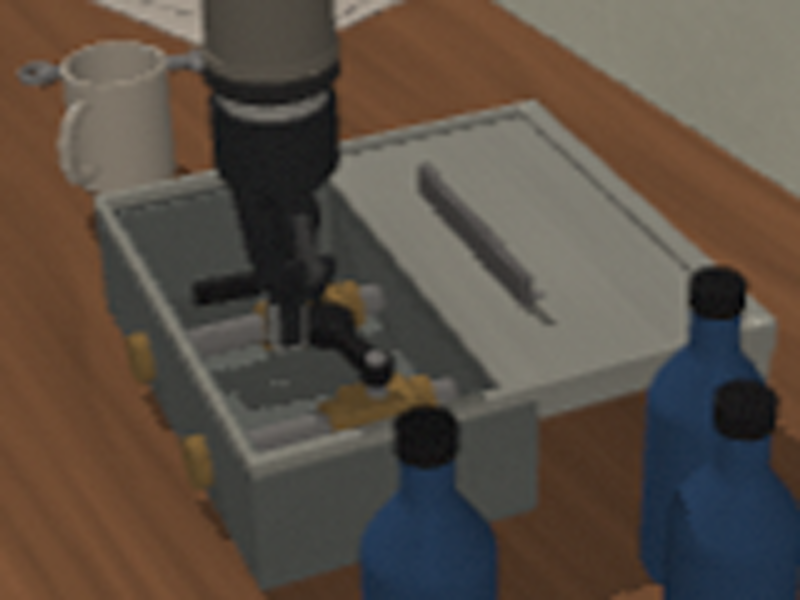

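Now pushing mostly along +x towards the stop.

drive_tool:
  commands:
    - {"linear": [-0.007,0.004,0],"dr": [0,0,0],"jaw": 1}
    - {"linear": [-0.004,0.001,0],"dr": [0,0,0],"jaw": 1}
    - {"linear": [-0.003,0,0],"dr": [0,0,0],"jaw": 1}

```text
clock: 11.08
tcp_pos: [0.5018, 0.0198, 0.0547]
orientation: [-0.18, -3.121, -0.0]
contact_force: [-11.6, 0.7, 8.0]
grip_width: -0.0002
```

```bash
python3 - <<'E'
from h import *
st(W(-.0042,-.009,.056))
E
```

```text
t 11.075 p [0.5018 0.0198 0.0547] loc -0.0038 -0.0094 F [-11.6   0.7   8. ] g -0.0002
dr needed deg [-0.04 -0.87  0.08]
tool delta mm [ 0.4  0.4 -1.2] len 0.0014
```

At the predicted stop position (-3.8, -9.4 mm) the force jumped to 12 N, so the handle is against its stop. I'll back off and withdraw upward.

drive_tool:
  commands:
    - {"linear": [0.01,0,0],"dr": [0,-0.8,0],"jaw": 1}
    - {"linear": [0.008,0,0],"dr": [0,0,0],"jaw": 1}
    - {"linear": [0,0,-0.03],"dr": [0,0,0],"jaw": 1}
    - {"linear": [0,0,-0.05],"dr": [0,0,0],"jaw": 1}
    - {"linear": [0,0,-0.055],"dr": [0,0,0],"jaw": 1}
    - {"linear": [0,0.03,-0.04],"dr": [0,0,0],"jaw": 1}
    - {"linear": [0,0.055,0],"dr": [0,0,0],"jaw": 1}
    - {"linear": [0,0.055,0],"dr": [0,0,0],"jaw": 1}

```text
clock: 12.08
tcp_pos: [0.5033, 0.1612, 0.2392]
orientation: [0.196, 3.122, 0.007]
contact_force: [0.8, -0.4, -0.5]
grip_width: -0.0001
```

drive_tool:
  commands:
    - {"linear": [0,0.055,0],"dr": [0,0,0],"jaw": 1}
    - {"linear": [0,0.055,0],"dr": [0,0,0],"jaw": 1}
    - {"linear": [0,0.055,0],"dr": [0,0,0],"jaw": 1}
    - {"linear": [0,0.03,0],"dr": [0,0,0],"jaw": 1}
    - {"linear": [0,0,0],"dr": [0,0,0],"jaw": 1}

```text
clock: 12.7
tcp_pos: [0.5278, 0.368, 0.2427]
orientation: [0.186, 3.115, 0.02]
contact_force: [-0.2, -0.8, -0.3]
grip_width: -0.0001
```

```bash
python3 - <<'E'
from h import *
st()
snap('top','t14');crop('t14',140,270,260,400,5.5,'c20')
snap('side','s14');crop('s14',165,285,240,400,5,'c21')
E
```

```text
t 12.7 p [0.5278 0.368  0.2427] loc -0.0185 0.3395 F [-0.2 -0.8 -0.3] g -0.0001
dr needed deg [ 0.82  1.14 -0.14]
```

View pics/t14.png

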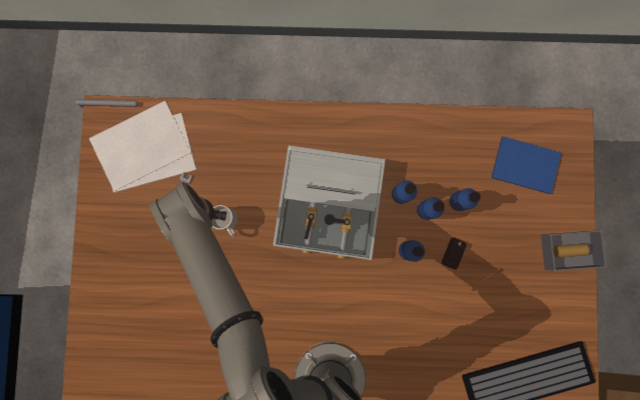

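View pics/c20.png

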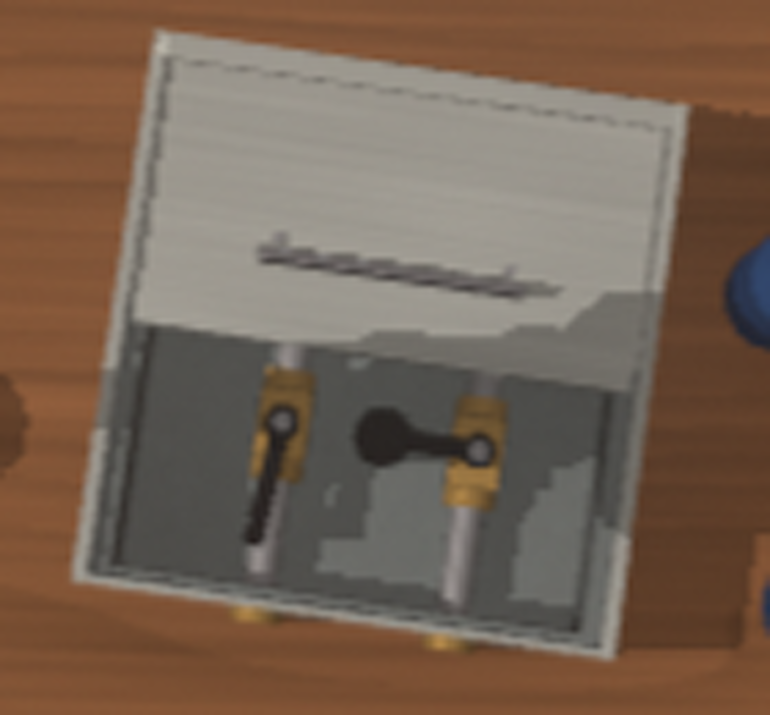

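View pics/c21.png

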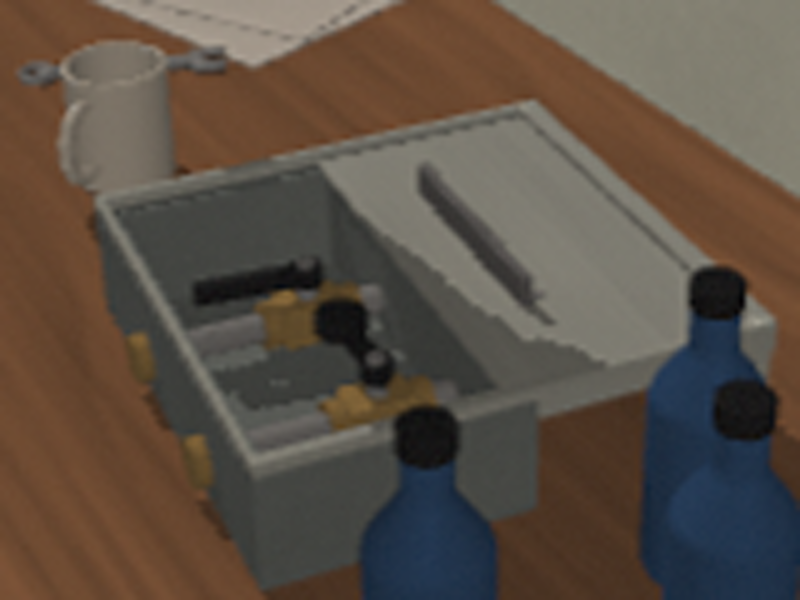

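The cover lies square at the stop. The disc handle points across its pipe: its image slope of 0.14 matches the box's cross direction of 0.135–0.15. The plain handle, mug, bottles, mouse and wrench haven't moved.

```bash
python3 - <<'E'
from h import *
S=lambda x,y,z: back('top',(x+.5)/5.5+259.5,(y+.5)/5.5+139.5,z)
d=S(380,436,.066);s=S(479,450,.068);v=d-s; print('angle',np.arctan2(v@ey,-(v@ex)),np.linalg.norm(v))
print(np.abs(monitor.get_obs()['qvel']).max())
a=cv2.imread('pics/t0.png').astype(int);b=cv2.imread('pics/t14.png').astype(int)
print('diff right side',np.abs(a-b)[170:270,395:480].max())
print(job.hand_in())
E
```

```text
angle 1.5693158645951075 0.06019365784867229
0.02121847092153675
diff right side 44
the job is handed in; nothing more can be done
None
```

The air supply is shut off and the job is handed in, at about 12.8 s of the 48 s allowed.

- **Cover:** I pushed it back along its rails with closed fingertips against the ridge. It reached the stop slightly skewed within its play, left corner first, so I gave it a second push on the right half of the ridge. That closed the gap evenly, at about 14 N.
- **Marked handle:** The valve with the disc was the right-hand one (y = -67 mm). I pushed the disc clockwise until the force jumped to about 12 N at the predicted stop position. The last picture measures its angle as 1.569 rad against 1.571.
- **Everything else:** The plain handle, mug, bottles and mouse look unmoved in the last pictures. The wrench looks unmoved in the side view, but the arm partly hid it from above. A pixel comparison of the bottle and mouse area was not clean: it differed by up to 44 grey levels. I put that down to the arm's changed shadow, but did not check further.
- **At hand-in:** The arm was clear of everything, with the fingertips 0.24 m above the desk and no contact force.

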